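# Seat the sander's rest table on its dowels

## Robot

A 6-joint arm with a two-finger parallel gripper is mounted at the origin on the work surface. World frame = base frame: x ahead of the robot, y to its left, z up, the work surface at z = 0. Lengths are in m, angles in rad, forces in N, time in s.
With the tool pointing down it reaches from about 0.35 to 0.975 m from the base axis. Payload 4.9 kg.
Tool frame: the origin (TCP) lies midway between the tips of the shut fingers; the grasp point (between the pads) lies 19 mm behind it; z points along the fingers, y is the line along which they close (so a half turn about z gives the same grasp; the last joint's range is limited). The gripper opens to 85 mm and grips with 20 to 120 N. Pads are 22 mm wide; open, the fingers measure 114 mm over their backs; the gripper's body (76 mm by 85 mm) begins 54 mm behind the grasp point. The pads swing forward as they close: fully open they stand 13 mm farther back than shut.
Start: joints at [-1.421, 0.053, 1.613, -0, 1.476, -0.119], TCP at [0.166, -0.603, 0.231] pointing down, gripper open.
Joint ranges: [-3.01, 3.01], [-1.01, 2.22], [0.06, 2.58], [-1.02, 4.17], [0.09, 2.62], [-3.14, 3.14]. Speed limits (rad/s): [2.57, 2.57, 3.14, 3.14, 3.14, 3.14].

## Interface

Orientations are given as a rotation vector (axis times angle).
In Python, from station import ctrl, optics, job gives the robot as it stands.
- The arm moves only by the shell command python3 -m jog 'ROWS' [OPENING] [FORCE]. ROWS is JSON, a list of rows, each a list of 2 entries, a list of its own where there are three numbers: the shift along the tool's x, y, z in m, then the turn, a rotation vector about the tool's x, y, z in rad. A call has 1 to 5 rows; each row is the pose to reach, as a shift and turn from the pose commanded when the call began, along the tool's axes at that moment; what a row does not reach only later rows make up. A row lasts 1/10 s, in which the tool goes at most 50 mm and 8.59 degrees, less where a joint would pass 70% of its speed; a pose out of reach is approached as far as the arm can. A call with a gripper value outside its range is refused whole. OPENING is the opening, from 0 (shut) to 1 (fully open), set as the call begins (- or left out, the last holds). The fingers move at their own pace and stop on an object; FORCE is the grip in N (left out, the last holds). Time passes only in rows, so rows that repeat a pose let the fingers close. It gives the time, the measured TCP pose, the force, the opening and the grip force at its end, in the units of the state.
- ctrl.get_obs(): the state, without advancing time (a new reading comes with each control period).
- optics.get_image(name): name is "side" or "top" or "wrist"; returns a dict with "image" (480x640x3 uint8, blue, green, red), "fx", "fy", "cx", "cy" (pixels), "rvec" (rotation vector, rad) and "tvec" (3), from world to camera coordinates, as OpenCV has them; the wrist camera has in their place "mount" (4x4, takes a point from camera to tool coordinates, whose origin is the TCP and whose axes are the flange's). Camera axes: x right, y down, z forward; pixel columns grow to the right and rows downward; lengths in m; the calibration is good to about 2 mm. The wrist camera is an equidistant fisheye: a pixel r from the principal point sees the ray r / f radians off the axis. A picture is of the moment at which its call begins: read the wrist's pose just before it. There is no depth.
- job.finish_job(): hands the job in; it is judged then, once.
The state is a dict: "t": time; "q": joint angles; "dq": joint speeds; "effort": joint torques, N m; "tool_pos": TCP position; "tool_rot": TCP orientation; "contact_force": force on the tool from outside, world axes, zero at the start; "wrist_torque": the same for the moment, N m; "opening": finger opening in m; "grip_force": force on a finger pad.
Only numpy, scipy, OpenCV 4.12 (cv2) and the standard library are available. Lean on these libraries where they do the work, as an engineer would, in place of code of your own. Each camera call takes 0.05 s, during which the arm holds its last target. There are 200 camera calls.

## Task

The rest table of the disc sander (the flat aluminium plate) was laid down out of place and is riding on top of the two dowel pins of its bracket. Only pushing with your fingertips, never lifting it, nudge it sideways until both of its holes drop over the pins and it lies flat and fully down on the bracket. Keep off the abrasive disc with the robot, leave the other things on the bench alone, and finish clear of everything.

Things in the scene. Friction and masses are not known exactly. Their poses are not given: they have to be found in the camera images.
- sander: Bench disc sander, bolted down and off: grey cast bed, motor at its -y end, a bracket for the rest table at its +y end. Origin: on the bench straight below the centre of the seated rest table; x runs parallel to the disc face, -y points to the disc (axle along y at x = 0, 135 mm up), z up. It stands elsewhere, turned up to 0.2 rad, each time
- saddle_top (a point): Centre of the bracket's flat top, the saddle, 102 mm above the bench, straight above the sander's origin. The saddle reaches from x -68 to 68 and from y -52 to 53 mm in the sander's frame and is 18 mm thick. Seated, the rest table's underside centre is here and their axes match; it then overhangs the saddle by 12 mm at its three free sides and its top is 110 mm up
- disc: The upright abrasive disc, 190 mm across, its reddish face towards the sander's +y; it does not turn. Origin and axes as sander
- disc_face (a point): Centre of the abrasive face: 68 mm in -y from the sander's origin, 135 mm above the bench. Seated, the plate is centred on the disc with its edge parallel to this face, 3 mm away; the face stops the plate from going more than that 3 mm too far
- pin_near (a point): One of two steel dowel pins in the saddle, hidden under the plate at the start: 10 mm in diameter, 7 mm tall (3 mm straight, then a cone to a 4 mm flat tip). This point is on its axis at the saddle top: x -50, y -22 mm in the sander's frame
- pin_far (a point): The other, equal pin: x 50, y -22 mm in the sander's frame, on its axis at the saddle top
- rest_table: Loose flat aluminium plate, 160 (x) by 130 (y) by 8 mm, about 0.45 kg, two round holes. Origin: centre of its underside; axes along its sides. At the start it lies on both pin tips and the saddle's edge away from the disc, sloping about 5 degrees up to the disc; about 18 to 30 mm too far from the disc, up to 16 mm off along it, turned up to 0.12 rad from the sander's axes
- hole_near (a point): Centre of one hole of the rest table, 12.5 mm in diameter, at the underside: x -50, y -22 mm in the plate's frame; it belongs over pin_near
- hole_far (a point): Centre of the other hole, 12.5 mm in diameter, at the underside: x 50, y -22 mm in the plate's frame; it belongs over pin_far
- clamp_knob: Bystander: black star knob standing on its head's boss, stud up, 58 mm across and 50 mm tall, near the bracket. Origin: centre of its underside
- wax_tin: Bystander: brass tin with a white lid, 70 mm across, 45 mm tall. Origin: centre of its underside
- wood_knob: Bystander: small turned wooden knob, 38 mm across, 49 mm tall, upright. Origin: centre of its underside
Mind the look-alikes: they are no part of the job. There is more than one size of the rest_table; the one meant has the size given above.

How it is judged:
By the outcome, as a careful person would: the job done as asked, in the order asked, and still so for the second after the job is handed in, with the robot touching nothing.
It also fails if it takes over 61 s, if anything falls off the work surface, if the arm or the gripper's body presses on something with over 40 N, if the wrist force passes 120 N, or if a joint passes its speed limit or range.

## Working session

There is one attempt and no reset: what is moved stays moved. The work goes in short steps, Python scripts to look and compute and a shell command to move; the robot and the scene stay as the last step left them, time stands still between calls to the robot, and variables do not carry over. Pictures are saved under pics/ and viewed, at most 10 in all, crops included, and the job is handed in when it is done.

```bash
mkdir -p pics; ls
python3 - <<'E'
from station import ctrl,optics
import cv2,numpy as np
o=ctrl.get_obs();print(o['t'],o['tool_pos'],o['tool_rot'],o['opening'])
for n in("top","side"):
    d=optics.get_image(n);cv2.imwrite(f"pics/{n}0.png",d["image"])
    R=cv2.Rodrigues(np.array(d["rvec"]))[0];print(n,d["fx"],d["cx"],d["cy"],-R.T@np.array(d["tvec"]).ravel(),R.tolist())
E
```

```text
pics
0.0 [ 0.16587625 -0.60194492  0.23007547] [-3.11126030e+00 -4.20703140e-01  5.51372433e-05] 0.08557437091998303
top 450.1344480316307 318.0495950848139 235.49115253737654 [0.5175791  0.2066681  0.74235149] [[0.0019261998661468382, -0.9999696488767852, -0.0075492436253675604], [-0.9963889400373603, -0.0012783773384817954, -0.08489667792444293], [0.08488445043293734, 0.007685510823618125, -0.9963611609241291]]
side 556.2599809730467 323.44291995745306 241.91106994098098 [ 0.35211845 -0.34827847  0.61459188] [[0.9150347499063228, -0.4030841095507901, -0.015316889094055264], [-0.2743017137890099, -0.593949253782998, -0.7562954804459907], [0.29575323544516813, 0.6962380947335951, -0.6540508689432715]]
```

View pics/top0.png

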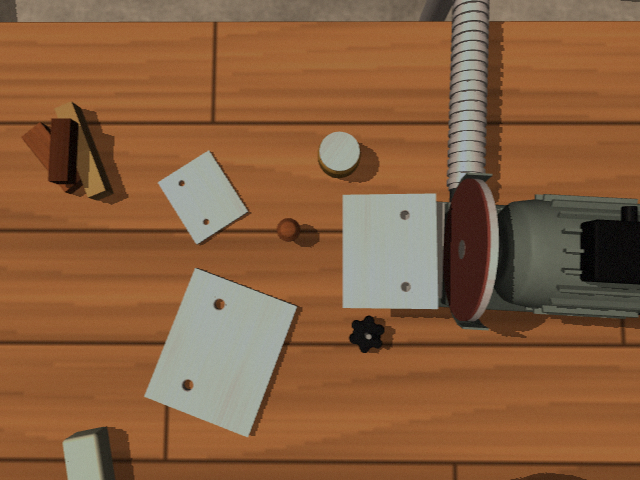

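View pics/side0.png

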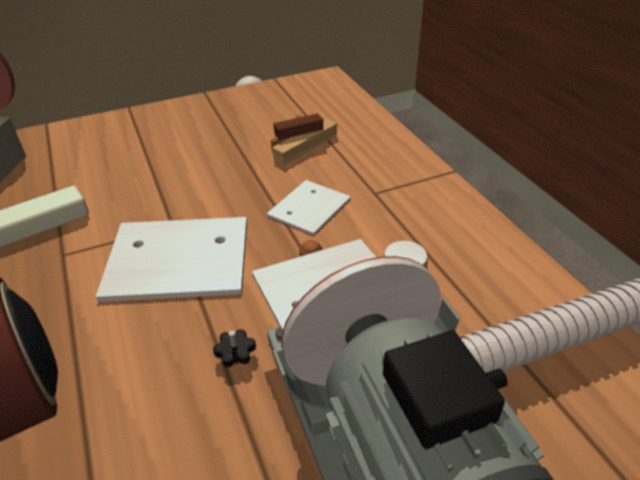

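The top view shows the plate on the bracket at columns 343–437 and rows 194–308, with holes near (404,215) and (406,287). The disc is at columns 450–497, the knob at (368,334), the tin at (340,154) and the wooden knob at (289,229). The two plates lying on the bench are look-alikes. The side view is partly blocked by the disc and motor.

```bash
cat > h.py <<'E'
import numpy as np,cv2
from scipy.spatial.transform import Rotation as Ro
from station import ctrl,optics
class View:
    def __init__(s,n):
        o=ctrl.get_obs(); s.o=o; d=optics.get_image(n); s.im=d["image"]; s.n=n
        s.K=np.array([[d["fx"],0,d["cx"]],[0,d["fy"],d["cy"]],[0,0,1]])
        if n=="wrist":
            T=np.eye(4);T[:3,:3]=Ro.from_rotvec(o["tool_rot"]).as_matrix();T[:3,3]=o["tool_pos"]
            T=T@np.array(d["mount"]); s.R=T[:3,:3];s.c=T[:3,3]
        else:
            R=cv2.Rodrigues(np.array(d["rvec"]))[0];s.R=R.T;s.c=-R.T@np.array(d["tvec"]).ravel()
    def ray(s,p):
        p=np.atleast_2d(np.array(p,float));k=s.K
        a=(p[:,0]-k[0,2])/k[0,0];b=(p[:,1]-k[1,2])/k[1,1]
        if s.n=="wrist":
            r=np.hypot(a,b)+1e-12;v=np.c_[a/r*np.sin(r),b/r*np.sin(r),np.cos(r)]
        else: v=np.c_[a,b,np.ones_like(a)]
        return v@s.R.T
    def on(s,p,z):
        v=s.ray(p);return s.c+v*((np.atleast_1d(z)-s.c[2])/v[:,2])[:,None]
E
python3 - <<'E'
from h import *
v=View("top");w=View("wrist")
c=cv2.resize(v.im[165:335,330:510],None,fx=3.5,fy=3.5,interpolation=cv2.INTER_CUBIC)
cv2.imwrite("pics/z1.png",c)
print(v.on([[404,215],[406,287]],.117)[:,:2].round(4).tolist())
print("edges",v.on([[343,194],[343,308]],.110).round(4).tolist(),v.on([[436,194],[438,308]],.120).round(4).tolist())
print("disc extremes",v.on([[470,176],[470,322]],.135).round(4).tolist())
print("objs",v.on([[368,334],[340,154],[289,229]],[.05,.045,.049]).round(3).tolist())
T=np.linalg.inv(Ro.from_rotvec(w.o["tool_rot"]).as_matrix());print("cam in tool",(T@(w.c-w.o["tool_pos"])).round(3),"axis",(T@w.R[:,2]).round(3))
print(Ro.from_rotvec(w.o["tool_rot"]).as_matrix().round(3).tolist())
E
```

```text
[[0.5998, 0.0914], [0.4997, 0.0901]]
edges [[0.6306, 0.1762, 0.11], [0.4703, 0.1767, 0.11]] [[0.6289, 0.0469, 0.12], [0.4714, 0.0474, 0.12]]
disc extremes [[0.6512, 0.0039, 0.135], [0.4542, 0.0092, 0.135]]
objs [[0.427, 0.136, 0.05], [0.706, 0.178, 0.045], [0.587, 0.257, 0.049]]
cam in tool [ 0.079  0.    -0.143] axis [-0.305  0.001  0.952]
[[0.964, 0.266, -0.0], [0.266, -0.964, 0.002], [0.0, -0.002, -1.0]]
```

View pics/z1.png

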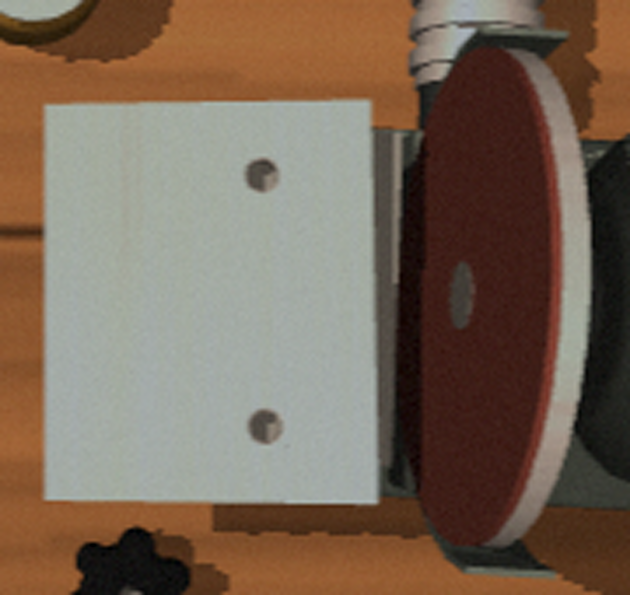

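Rough fit: plate yaw is about +0.013 and sander yaw about -0.03, with the plate about 5 mm off towards -x. I'll go to the +y side for one close look at the disc face and plate.

```bash
python3 -m jog '[[[0,0,-0.05],[0,0,0]],[[0,0,-0.1],[0,0,0]],[[0,0,-0.15],[0,0,0]],[[0.03,-0.037,-0.15],[0,0,0]],[[0.06,-0.074,-0.15],[0,0,0]]]'
for i in 1 2 3; do python3 -m jog '[[[0.03,-0.037,0],[0,0,0]],[[0.06,-0.074,0],[0,0,0]],[[0.09,-0.111,0],[0,0,0]],[[0.12,-0.148,0],[0,0,0]],[[0.15,-0.185,0],[0,0,0]]]' | tail -1; done
python3 -m jog '[[[0.03,-0.037,0],[0,0,-0.14]],[[0.06,-0.074,0],[0,0,-0.28]],[[0.092,-0.111,0],[0,0,-0.42]],[[0.092,-0.111,0.04],[0,0,-0.56]],[[0.092,-0.111,0.08],[0,0,-0.70]]]'
python3 -m jog '[[[0,0,0.03],[0,0,-0.14]],[[0,0,0.05],[0,0,-0.28]],[[0,0,0.05],[0,0,-0.42]],[[0,0,0.05],[0,0,-0.56]],[[0,0,0.05],[0,0,-0.60]]]'
python3 - <<'E'
from h import *
w=View("wrist");cv2.imwrite("pics/w1.png",w.im);print(w.o["t"],w.o["tool_pos"],w.o["tool_rot"],w.K)
E
```

```text
t: 0.7
tool_pos: [0.2043, -0.5155, 0.3838]
tool_rot: [3.11, 0.417, 0.001]
contact_force: [-0.1, 0.1, 0.0]
opening: 0.0851
grip_force: 0.0
grip_force: 0.0
grip_force: 0.0
grip_force: 0.0
t: 2.7
tool_pos: [0.5508, 0.2726, 0.3011]
tool_rot: [2.774, 1.474, 0.004]
contact_force: [0.8, -0.2, -0.1]
opening: 0.0853
grip_force: 0.0
t: 3.2
tool_pos: [0.5496, 0.2707, 0.2506]
tool_rot: [-2.22, -2.222, 0.002]
contact_force: [1.1, 0.1, 0.8]
opening: 0.0855
grip_force: 0.0
3.2 [0.54955837 0.27067547 0.25056944] [-2.21962839e+00 -2.22249327e+00  1.64545253e-03] [[371.64829954   0.         315.34613048]
 [  0.         371.64829954 237.98008657]
 [  0.           0.           1.        ]]
```

View pics/w1.png

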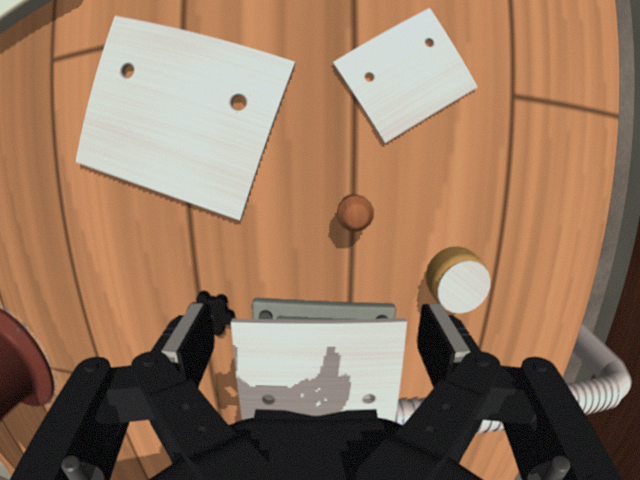

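The wrist view shows the bracket's foot, with two bolts, from about (253,300) to (395,305). The plate is behind it at columns 232–405, and the disc is hidden by the gripper. I'll take the sander's yaw and centreline from the foot edge and from the disc-face rim in the top view.

Run:
```python
from h import *
from scipy.optimize import least_squares
w=View("wrist")
hsv=cv2.cvtColor(w.im,cv2.COLOR_BGR2HSV)
m=((hsv[...,1]<70)&(hsv[...,2]>60)).astype(np.uint8)
pts=[]
for u in range(262,390):
    col=m[290:320,u]; i=np.argmax(col); 
    if col[i]: pts.append((u,290+i-.5))
pts=np.array(pts)
for z in (.0,.015,.03):
    P=w.on(pts,z)[:,:2];a=np.polyfit(P[:,0],P[:,1],1);r=np.abs(np.polyval(a,P[:,0])-P[:,1]);k=r<.003
    a=np.polyfit(P[k,0],P[k,1],1);print("foot yaw",z,a,k.sum())
for r in (302,304,306,308,310):
    row=np.where(m[r,240:410])[0];print(r,240+row.min(),240+row.max(),end=' ')
print(w.on([[253,302],[395,307]],.015).round(4).tolist(),w.on([[265,316],[381,319]],.015).round(4).tolist())
# disc
v=View("top");b,g,rr=[v.im[...,i].astype(int) for i in range(3)]
m=((rr-g>25)&(rr<130)).astype(np.uint8);m[:,:440]=0;m[:,505:]=0;m[:170]=0;m[330:]=0
m=cv2.morphologyEx(m,cv2.MORPH_OPEN,np.ones((3,3)))
cs=max(cv2.findContours(m,0,1)[0],key=cv2.contourArea)[:,0]
h=cv2.convexHull(cs)[:,0];print("hull bbox",h.min(0),h.max(0))
# use right arc (top rim) of contour
c=cs[(cs[:,0]>472)].astype(float)
V=v.ray(c)
def proj(p):
    x0,y0,ps=p[:3];n=np.array([-np.sin(ps),np.cos(ps),0]);t=((np.array([x0,y0,0])-v.c)@n)/(V@n)
    Q=v.c+V*t[:,None];return (Q-[x0,y0,0])@np.array([np.cos(ps),np.sin(ps),0]),Q[:,2]-.135
def f(p): a,z=proj(p);return np.hypot(a,z)-.095
s=least_squares(f,[.553,.005,-.02],loss="soft_l1",f_scale=.001);print("disc",s.x,np.abs(s.fun).mean(),np.abs(s.fun).max(),len(c))
o=v.im.copy();o[m>0]=(255,0,255)
for q in c.astype(int):o[q[1],q[0]]=(0,255,0)
cv2.imwrite("pics/d.png",cv2.resize(o[165:335,330:510],None,fx=3,fy=3,interpolation=0))
```

```text
foot yaw 0.0 [-0.0523736   0.17280685] 128
foot yaw 0.015 [-0.0523736   0.18062422] 128
foot yaw 0.03 [-0.0523736   0.18844159] 128
302 252 351 304 252 391 306 251 393 308 252 394 310 252 394 [[0.4786, 0.1492, 0.015], [0.6442, 0.1423, 0.015]] [[0.4916, 0.1308, 0.015], [0.6287, 0.1264, 0.015]]
hull bbox [450 179] [488 314]
disc [ 0.55734541  0.01852024 -0.01157838] 0.0038047402230834233 0.03761884663062377 210
```

View pics/d.png

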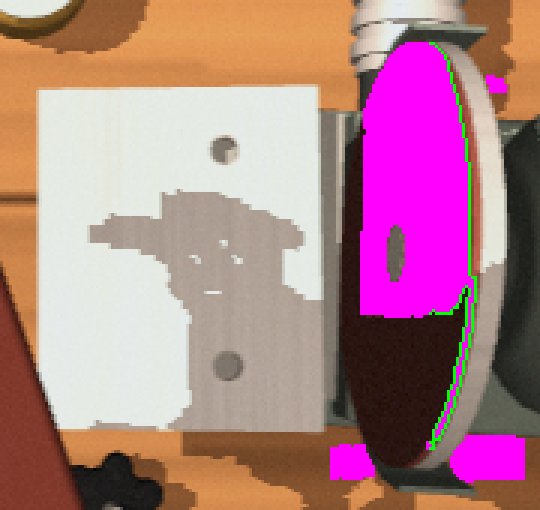

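The mask in the top view was spoiled by the arm's shadow, so I'll redo the disc fit on the first top picture, which has no shadow.

Run:
```python
from h import *
from scipy.optimize import least_squares
v=View("top");im=cv2.imread("pics/top0.png")
b,g,rr=[im[...,i].astype(int) for i in range(3)]
m=((rr-g>25)&(rr<115)).astype(np.uint8)
for k,t in ((60,1),):print(im[250,440:500:3].tolist())
m[:,:440]=0;m[:,500:]=0;m[:172]=0;m[328:]=0
pts=[]
for y in range(182,316,2):
    r=im[y].astype(int); d=(r[:,1]*1.)  # face red -> white rim: green jumps
    j=np.arange(465,500); e=np.where(d[j]>70)[0]
    if len(e): 
        k=j[e[0]];pts.append((k-1+(70-d[k-1])/(d[k]-d[k-1]+1e-9)-.0,y))
c=np.array(pts,float);print(c[::8].round(1).tolist())
V=v.ray(c)
def proj(p):
    x0,y0,ps=p;n=np.array([-np.sin(ps),np.cos(ps),0]);t=((np.array([x0,y0,0])-v.c)@n)/(V@n)
    Q=v.c+V*t[:,None];return (Q-[x0,y0,0])@np.array([np.cos(ps),np.sin(ps),0]),Q[:,2]-.135
f=lambda p:np.hypot(*proj(p))-.095
s=least_squares(f,[.553,.005,-.02],loss="soft_l1",f_scale=.0005);x,y,ps=s.x
print("disc",s.x,np.abs(s.fun).mean(),np.abs(s.fun).max())
ax=np.array([-np.sin(ps),np.cos(ps)]);S=np.array([x,y])+.068*ax;print("sander origin",S)
print("pins",[(S+Ro.from_rotvec([0,0,ps]).as_matrix()[:2,:2]@[q,-.022]).round(4).tolist() for q in(-.05,.05)])
print("line at y=.146 x:",x+ax[0]/ax[1]*(.146-y), "hub",v.on([[461.7,249.3]],.135))
# plate holes by dark blobs
hs=cv2.cvtColor(im,cv2.COLOR_BGR2GRAY)
for (u,w) in ((404,215),(406,287)):
    q=255-hs[w-8:w+9,u-8:u+9].astype(float);q[q<110]=0;yy,xx=np.mgrid[w-8:w+9,u-8:u+9]
    p=[(q*xx).sum()/q.sum(),(q*yy).sum()/q.sum()];print("hole",np.round(p,2),v.on([p],.117).round(4))
```

```text
[[65, 73, 80], [32, 38, 49], [7, 10, 24], [7, 10, 23], [27, 33, 65], [26, 30, 64], [37, 45, 61], [51, 59, 64], [51, 57, 73], [25, 31, 62], [20, 29, 62], [25, 33, 63], [24, 29, 62], [23, 28, 62], [24, 31, 63], [25, 32, 65], [44, 61, 125], [155, 169, 165], [157, 168, 164], [154, 168, 164]]
[[478.0, 182.0], [485.0, 198.0], [488.1, 214.0], [489.2, 230.0], [489.2, 246.0], [488.2, 262.0], [486.2, 278.0], [482.4, 294.0], [476.5, 310.0]]
disc [ 0.55203286  0.01569868 -0.04977195] 0.0006216880359112089 0.0022845499921150536
sander origin [0.55541596 0.08361447]
pins [[0.5044, 0.0641], [0.6043, 0.0592]]
line at y=.146 x: 0.5585235729154238 hub [[0.5508968  0.01775494 0.135     ]]
hole [404.18 214.42] [[0.6006 0.0911 0.117 ]]
hole [405.12 286.3 ] [[0.5007 0.0913 0.117 ]]
```

Foot and disc agree on a sander yaw of about -0.05, with the pins near (.504,.064) and (.604,.059). The holes are at (.501,.091) and (.601,.091). So the plate needs about +5 mm along sander x, -0.05 rad, then about 29 mm toward the disc. First I'll push from the -x side with both open fingertips, with the tool turned to -0.05.

```bash
python3 -m jog '[[[-0.03,-0.025,0],[0,0,0.14]],[[-0.06,-0.05,0],[0,0,0.28]],[[-0.09,-0.075,0],[0,0,0.42]],[[-0.12,-0.1,0],[0,0,0.56]],[[-0.156,-0.12,0],[0,0,0.7]]]' 1|sed -n 2,3p
python3 -m jog '[[[0,0,0],[0,0,0.14]],[[0,0,0],[0,0,0.28]],[[0,0,0],[0,0,0.42]],[[0,0,0],[0,0,0.56]],[[0,0,0],[0,0,0.7]]]'|sed -n 2,3p
python3 -m jog '[[[0,0,0],[0,0,0.14]],[[0,0,0],[0,0,0.22]],[[0,0,0],[0,0,0.22]]]'
python3 - <<'E'
from h import *
o=ctrl.get_obs();M=Ro.from_rotvec(o["tool_rot"]).as_matrix();print(M.round(3),o["tool_pos"],np.arctan2(M[1,0],M[0,0]))
E
```

```text
tool_pos: [0.4282, 0.1144, 0.2513]
tool_rot: [2.853, 1.315, 0.0]
tool_pos: [0.4295, 0.1149, 0.2514]
tool_rot: [-3.131, -0.254, -0.001]
t: 4.7
tool_pos: [0.4295, 0.115, 0.2514]
tool_rot: [-3.14, 0.081, -0.0]
contact_force: [0.1, 0.5, 0.3]
opening: 0.0856
grip_force: 0.0
[[ 0.999 -0.052  0.   ]
 [-0.052 -0.999  0.   ]
 [ 0.    -0.    -1.   ]] [0.42948136 0.11500044 0.25140475] -0.05162378815354235
```

```bash
python3 -m jog '[[[0,0,0.045],[0,0,0]],[[0,0,0.09],[0,0,0]],[[0,0,0.13],[0,0,0]],[[0,0,0.16],[0,0,0]],[[0,0,0.171],[0,0,0]]]'|sed -n 2,4p
python3 -m jog '[[[0.008,0,0],[0,0,0]],[[0.016,0,0],[0,0,0]],[[0.022,0,0],[0,0,0]],[[0.022,0,0],[0,0,0]]]'|sed -n 2,4p
for i in 1 2 3 4 5; do python3 -m jog '[[[0.001,0,0],[0,0,0]],[[0.002,0,0],[0,0,0]]]'|sed -n 2,4p;done
python3 - <<'E'
from h import *
v=View("top");cv2.imwrite("pics/t2.png",cv2.resize(v.im[150:350,300:510],None,fx=2.8,fy=2.8,interpolation=cv2.INTER_CUBIC))
E
```

```text
tool_pos: [0.4268, 0.1147, 0.0766]
tool_rot: [3.14, -0.078, -0.01]
contact_force: [-0.4, 0.2, 0.0]
tool_pos: [0.4541, 0.1139, 0.0826]
tool_rot: [-3.14, 0.081, -0.006]
contact_force: [0.5, -0.4, -0.3]
tool_pos: [0.4538, 0.1138, 0.0808]
tool_rot: [-3.14, 0.08, -0.001]
contact_force: [-0.5, -0.0, 0.5]
tool_pos: [0.4554, 0.1137, 0.0803]
tool_rot: [-3.141, 0.08, 0.0]
contact_force: [0.1, -0.4, -0.4]
tool_pos: [0.4575, 0.1136, 0.0803]
tool_rot: [3.141, -0.08, -0.0]
contact_force: [-0.9, 0.0, 0.3]
tool_pos: [0.4589, 0.1135, 0.0801]
tool_rot: [-3.14, 0.08, 0.003]
contact_force: [-2.7, 0.2, 2.0]
tool_pos: [0.461, 0.1137, 0.0801]
tool_rot: [-3.14, 0.08, 0.002]
contact_force: [-3.7, 2.0, 1.7]
```

View pics/t2.png

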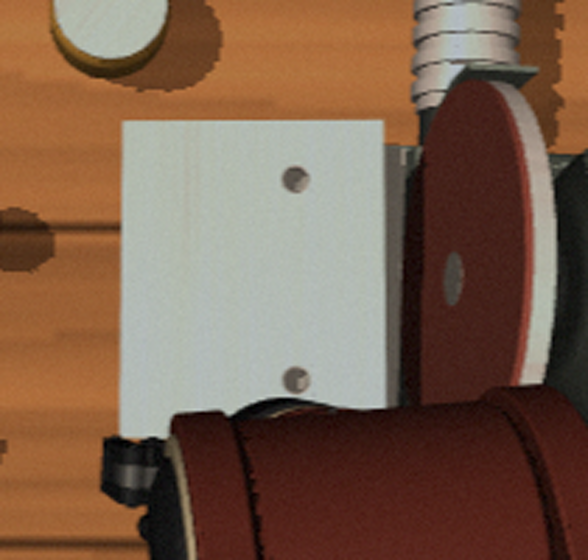

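Contact is made at about x .458. The holes are still visible in the top view, near (405,214) and (406,286), so I can track them while pushing.

```bash
cat >> h.py <<'E'
S=np.array([.5554,.0836]);PS=-.05
RS=np.array([[np.cos(PS),-np.sin(PS)],[np.sin(PS),np.cos(PS)]])
def holes(z=.117):
    v=View("top");g=cv2.cvtColor(v.im,cv2.COLOR_BGR2GRAY)
    m=((g<135)).astype(np.uint8);m[:180]=0;m[320:]=0;m[:,:350]=0;m[:,445:]=0
    n,_,st,c=cv2.connectedComponentsWithStats(m)
    r=[]
    for i in range(1,n):
        x,y,w,h,a=st[i]
        if 25<a<150 and 6<=w<=14 and 6<=h<=14:
            p=v.on([[x+w/2-.5,y+h/2-.5]],z)[0,:2];r.append((np.round([x+w/2-.5,y+h/2-.5],1).tolist(),w,h,p.round(4).tolist(),((p-S)@RS*1000).round(1).tolist()))
    for q in r:print(q)
    o=ctrl.get_obs();print(round(o["t"],2),o["tool_pos"].round(4),o["contact_force"].round(1));return v
E
python3 -c "from h import *;holes()"
for i in 1 2; do python3 -m jog '[[[0.001,0,0],[0,0,0]],[[0.002,0,0],[0,0,0]]]'|sed -n 2,4p;done;python3 -c "from h import *;holes()"
```

```text
([405.0, 213.5], np.int32(9), np.int32(10), [0.6019, 0.09], [46.1, 8.7])
([405.0, 285.0], np.int32(9), np.int32(9), [0.5025, 0.0914], [-53.3, 5.2])
6.7 [0.4613 0.1136 0.0801] [-3.5  1.6  1.5]
tool_pos: [0.4634, 0.1133, 0.0802]
tool_rot: [-3.141, 0.08, 0.0]
contact_force: [-2.7, 1.0, 0.1]
tool_pos: [0.4655, 0.1131, 0.0802]
tool_rot: [3.141, -0.08, -0.0]
contact_force: [-4.0, 2.6, 0.8]
([406.0, 211.0], np.int32(9), np.int32(9), [0.6054, 0.0885], [49.7, 7.4])
7.15 [0.4657 0.1131 0.0803] [-3.1  0.5  0.1]
```

```bash
python3 -m jog '[[[-0.015,0,0],[0,0,0]],[[-0.03,0,0],[0,0,0]],[[-0.03,0,-0.05],[0,0,0]],[[-0.03,0,-0.1],[0,0,0]],[[-0.03,0,-0.15],[0,0,0]]]'|sed -n 2,4p
python3 -m jog '[[[0.02,-0.02,-0.02],[0,0,-0.14]],[[0.05,-0.045,-0.02],[0,0,-0.28]],[[0.08,-0.07,-0.02],[0,0,-0.42]],[[0.11,-0.095,-0.02],[0,0,-0.56]],[[0.12,-0.106,-0.02],[0,0,-0.7]]]'|sed -n 2,4p
python3 -m jog '[[[0,0,0],[0,0,-0.14]],[[0,0,0],[0,0,-0.28]],[[0,0,0],[0,0,-0.42]],[[0,0,0],[0,0,-0.56]],[[0,0,0],[0,0,-0.7]]]'|sed -n 2,4p
python3 -m jog '[[[0,0,0],[0,0,-0.14]],[[0,0,0],[0,0,-0.171]],[[0,0,0],[0,0,-0.171]]]'|sed -n 2,4p
python3 - <<'E'
from h import *
v=holes();cv2.imwrite("pics/t3.png",cv2.resize(v.im[150:350,300:510],None,fx=2.8,fy=2.8,interpolation=cv2.INTER_CUBIC))
M=Ro.from_rotvec(ctrl.get_obs()["tool_rot"]).as_matrix();print(np.arctan2(M[1,0],M[0,0])-np.pi/2)
E
```

```text
tool_pos: [0.4357, 0.1142, 0.232]
tool_rot: [3.14, -0.082, 0.003]
contact_force: [0.6, 0.5, -0.2]
tool_pos: [0.5637, 0.2156, 0.2501]
tool_rot: [2.974, 1.01, 0.004]
contact_force: [-0.0, -0.1, 1.2]
tool_pos: [0.5618, 0.214, 0.2506]
tool_rot: [2.447, 1.966, 0.003]
contact_force: [-0.8, 0.2, 0.1]
tool_pos: [0.5617, 0.214, 0.2506]
tool_rot: [2.277, 2.162, 0.002]
contact_force: [0.4, 0.4, 0.2]
9.0 [0.5615 0.2141 0.2506] [0.5 0.8 0.1]
-0.05250326262369254
```

View pics/t3.png

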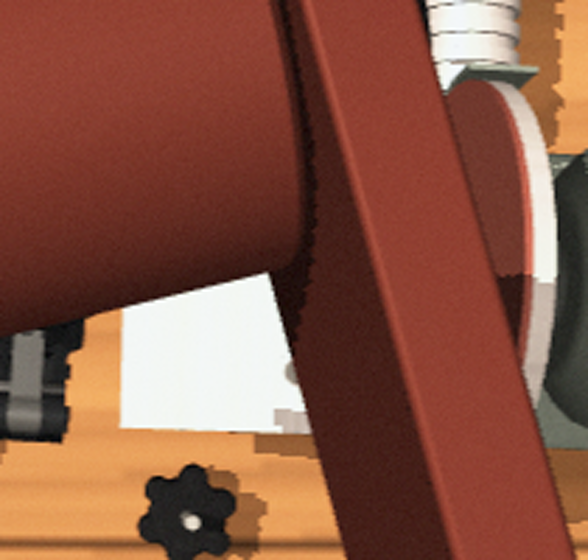

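The arm blocks the top view here, so this push goes by force and fingertip position, slowly.

```bash
python3 -m jog '[[[0,0,0.045],[0,0,0]],[[0,0,0.09],[0,0,0]],[[0,0,0.13],[0,0,0]],[[0,0,0.16],[0,0,0]],[[0,0,0.171],[0,0,0]]]'|sed -n 2,4p
python3 -m jog '[[[-0.008,0,0],[0,0,0]],[[-0.016,0,0],[0,0,0]],[[-0.022,0,0],[0,0,0]],[[-0.022,0,0],[0,0,0]]]'|sed -n '2p;4p'
for i in 1 2 3 4 5; do python3 -m jog '[[[-0.001,0,0],[0,0,0]],[[-0.002,0,0],[0,0,0]],[[-0.003,0,0],[0,0,0]],[[-0.004,0,0],[0,0,0]]]'|sed -n '2p;4p';done
```

```text
tool_pos: [0.5585, 0.2136, 0.0751]
tool_rot: [-2.276, -2.161, 0.009]
contact_force: [0.6, -0.1, -0.1]
tool_pos: [0.5612, 0.1917, 0.0816]
contact_force: [0.1, -0.7, -0.5]
tool_pos: [0.5594, 0.1885, 0.0793]
contact_force: [0.1, -0.6, -0.5]
tool_pos: [0.5595, 0.1848, 0.0795]
contact_force: [1.2, 2.3, -0.6]
tool_pos: [0.5592, 0.1808, 0.0797]
contact_force: [-0.5, 4.6, 2.0]
tool_pos: [0.5592, 0.177, 0.08]
contact_force: [-0.5, 5.2, 3.2]
tool_pos: [0.5592, 0.1732, 0.0803]
contact_force: [0.1, 5.8, 4.0]
```

```bash
for i in 1 2; do python3 -m jog '[[[-0.001,0,0],[0,0,0]],[[-0.002,0,0],[0,0,0]],[[-0.003,0,0],[0,0,0]],[[-0.004,0,0],[0,0,0]]]'|sed -n '2p;4p';done
for i in 1 2 ; do python3 -m jog '[[[-0.0005,0,0],[0,0,0]],[[-0.001,0,0],[0,0,0]],[[-0.0015,0,0],[0,0,0]],[[-0.002,0,0],[0,0,0]]]'|sed -n '2p;4p';done
python3 - <<'E'
from h import *
w=View("wrist");cv2.imwrite("pics/w4.png",cv2.resize(w.im[240:480,120:520],None,fx=2,fy=2))
E
```

```text
tool_pos: [0.5592, 0.1694, 0.0807]
contact_force: [-0.6, 7.2, 5.1]
tool_pos: [0.5579, 0.1636, 0.079]
contact_force: [0.4, 3.7, 3.1]
tool_pos: [0.5579, 0.1624, 0.079]
contact_force: [0.1, 2.8, -0.9]
tool_pos: [0.5578, 0.161, 0.079]
contact_force: [0.2, 6.3, -1.4]
```

View pics/w4.png

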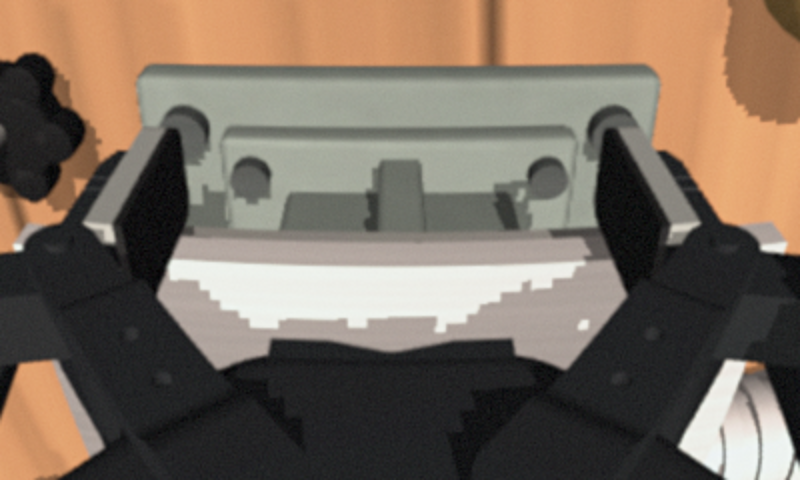

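The wrist view shows both fingertips on the plate's edge, with the bracket foot and its bolts beyond. The force dropped and then rose again near y .163, which fits a drop over the pins. I'll nudge slightly more, back off and look.

```bash
for i in 1 2; do python3 -m jog '[[[-0.0005,0,0],[0,0,0]],[[-0.001,0,0],[0,0,0]],[[-0.001,0,0],[0,0,0]]]'|sed -n '2p;4p';done
python3 -m jog '[[[0.01,0,0],[0,0,0]],[[0.025,0,0],[0,0,0]],[[0.025,0,-0.05],[0,0,0]],[[0.025,0,-0.1],[0,0,0]],[[0.025,0,-0.15],[0,0,0]]]'|sed -n 2,4p
for i in 1 2; do python3 -m jog '[[[0.03,-0.03,0],[0,0,0]],[[0.05,-0.06,0],[0,0,0]],[[0.05,-0.1,0],[0,0,0]],[[0.05,-0.14,0],[0,0,0]]]'|sed -n 2,4p;done
python3 - <<'E'
from h import *
v=holes(.110);cv2.imwrite("pics/t5.png",cv2.resize(v.im[150:350,300:510],None,fx=2.8,fy=2.8,interpolation=cv2.INTER_CUBIC))
E
```

```text
tool_pos: [0.5578, 0.1609, 0.0791]
contact_force: [1.6, 8.8, -1.3]
tool_pos: [0.5579, 0.1609, 0.0792]
contact_force: [1.0, 11.0, -1.2]
tool_pos: [0.5588, 0.1837, 0.2307]
tool_rot: [2.277, 2.164, -0.003]
contact_force: [0.3, 0.4, 0.2]
tool_pos: [0.4207, 0.2411, 0.2295]
tool_rot: [2.276, 2.164, -0.001]
contact_force: [-0.3, -0.0, 1.0]
tool_pos: [0.2833, 0.2979, 0.2295]
tool_rot: [2.276, 2.164, -0.001]
contact_force: [0.3, 0.1, 0.7]
([424.5, 213.0], np.int32(10), np.int32(9), [0.6035, 0.0611], [49.2, -20.0])
([422.5, 284.5], np.int32(10), np.int32(10), [0.503, 0.0657], [-51.4, -20.4])
15.5 [0.2789 0.2981 0.2291] [-0.4  3.2 -0.2]
```

View pics/t5.png

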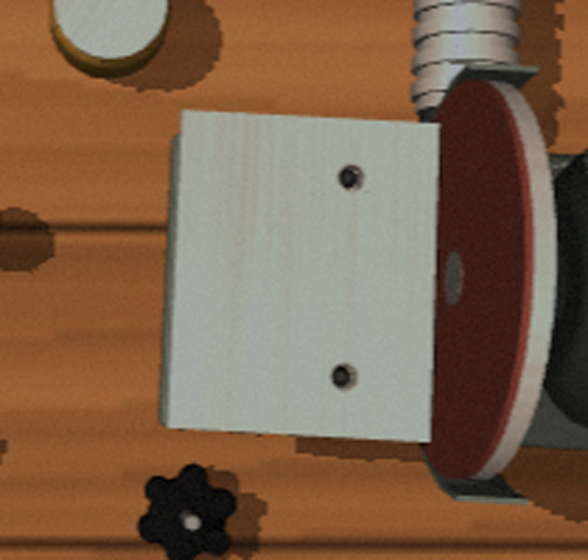

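Both dark pin tips now show inside the holes, at about (424,213) and (422,284) in the full image, and the plate is square to the disc. I'll check that it is fully down by triangulating points with the side view.

Run:
```python
from h import *
v=View("side");cv2.imwrite("pics/s6.png",cv2.resize(v.im[220:370,230:430],None,fx=4,fy=4,interpolation=cv2.INTER_CUBIC))
```

```text
(no output)
```

View pics/s6.png

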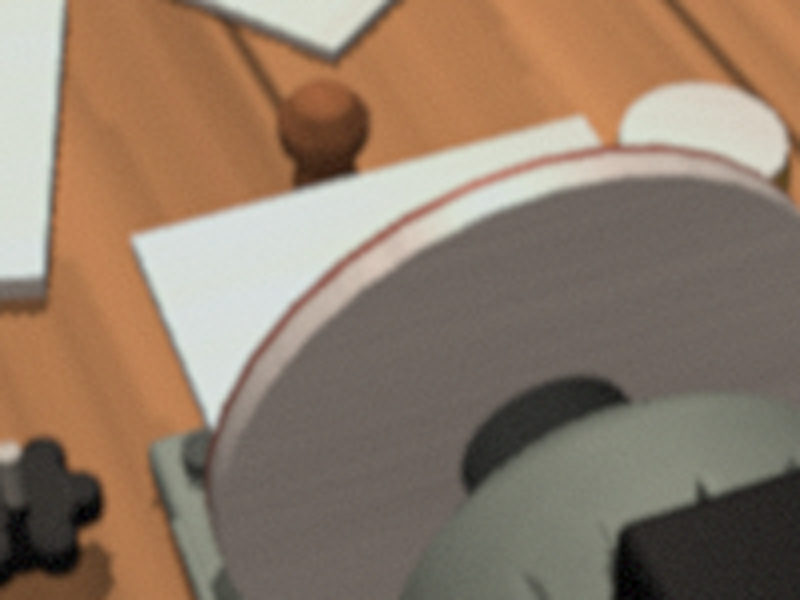

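The side view shows the plate's two outer corners at about (263,279) and (376,249), and its -x edge down to about (281,327).

Run:
```python
from h import *
s=View("side");t=View("top")
up=lambda c,x0,y0,k:[x0+(c[0]+.5)/k-.5,y0+(c[1]+.5)/k-.5]
def tri(p,q):
    a=s.ray(p)[0];b=t.ray(q)[0];A=np.c_[a,-b];l=np.linalg.lstsq(A,t.c-s.c,rcond=None)[0]
    P=s.c+a*l[0];Q=t.c+b*l[1];return (P+Q)/2,np.linalg.norm(P-Q)
T=lambda c:up(c,300,150,2.8);Z=lambda c:up(c,230,220,4)
cs=[T(c) for c in((163,428),(183,110),(431,442),(440,124))]
print(tri(Z((132,237)),cs[0]),tri(Z((585,117)),cs[1]))
# vertical-ish plane through top camera and the -x edge
n=np.cross(t.ray(cs[0])[0],t.ray(cs[2])[0])
for c in((205,430),(180,356),(156,300)):
    r=s.ray(Z(c))[0];print((s.c+r*((t.c-s.c)@n)/(r@n)).round(4))
for h in(.110,.112,.114):
    P=t.on(cs,h)[:,:2];print(h,[np.linalg.norm(P[a]-P[b]).round(4) for a,b in((0,1),(2,3),(0,2),(1,3))])
```

```text
(array([0.47877571, 0.15564438, 0.10967657]), np.float64(0.0018574746579338997)) (array([0.63828907, 0.14477798, 0.11088314]), np.float64(0.0011431225763889757))
[0.4736 0.0722 0.1064]
[0.4752 0.0969 0.1134]
[0.4764 0.1222 0.1133]
0.11 [np.float64(0.1604), np.float64(0.1597), np.float64(0.1329), np.float64(0.1302)]
0.112 [np.float64(0.1599), np.float64(0.1592), np.float64(0.1325), np.float64(0.1298)]
0.114 [np.float64(0.1594), np.float64(0.1587), np.float64(0.132), np.float64(0.1294)]
```

Corner heights are about 0.110 and there is no measurable rise toward the disc. To confirm it is fully down, I'll press lightly from above with shut fingertips, which also gives the height.

```bash
for i in 1 2; do python3 -m jog '[[[-0.025,0.036,0],[0,0,0]],[[-0.05,0.072,0],[0,0,0]],[[-0.075,0.108,0],[0,0,0]],[[-0.0995,0.1435,0],[0,0,0]],[[-0.0995,0.1435,0],[0,0,0]]]' 0|sed -n '2p;5p';done
python3 -m jog '[[[0,0,0.04],[0,0,0]],[[0,0,0.075],[0,0,0]],[[0,0,0.1],[0,0,0]],[[0,0,0.11],[0,0,0]],[[0,0,0.11],[0,0,0]]]'|sed -n '2p;4p'
for i in 1 2 3 4 5 6 7; do python3 -m jog '[[[0,0,0.0005],[0,0,0]],[[0,0,0.001],[0,0,0]],[[0,0,0.001],[0,0,0]]]'|sed -n '2p;4p';done
```

```text
tool_pos: [0.4268, 0.1874, 0.2293]
opening: 0.0124
tool_pos: [0.5643, 0.0809, 0.2285]
opening: -0.0005
tool_pos: [0.5599, 0.0845, 0.1175]
contact_force: [0.0, 0.2, 0.3]
tool_pos: [0.5622, 0.0843, 0.1201]
contact_force: [-0.5, -0.1, 0.7]
tool_pos: [0.5612, 0.0842, 0.1174]
contact_force: [0.8, 0.1, 0.6]
tool_pos: [0.561, 0.0842, 0.1161]
contact_force: [0.5, -0.7, 0.1]
tool_pos: [0.5611, 0.0842, 0.1152]
contact_force: [0.1, -0.9, 0.2]
tool_pos: [0.5611, 0.0842, 0.1142]
contact_force: [-1.5, -0.2, 0.8]
tool_pos: [0.5611, 0.0842, 0.1132]
contact_force: [0.1, 0.3, 0.9]
tool_pos: [0.5611, 0.0842, 0.1122]
contact_force: [0.5, -0.6, -1.0]
```

```bash
for i in 1 2 3 4 5 6; do python3 -m jog '[[[0,0,0.0003],[0,0,0]],[[0,0,0.0006],[0,0,0]],[[0,0,0.0006],[0,0,0]]]'|sed -n '2p;4p';done
```

```text
tool_pos: [0.5611, 0.0842, 0.1117]
contact_force: [0.3, 0.9, -0.3]
tool_pos: [0.5611, 0.0842, 0.1111]
contact_force: [0.6, -0.6, -0.1]
tool_pos: [0.5611, 0.0842, 0.1105]
contact_force: [0.1, 0.1, -0.5]
tool_pos: [0.5612, 0.0842, 0.1101]
contact_force: [-0.0, -0.2, 2.0]
tool_pos: [0.5613, 0.0843, 0.11]
contact_force: [-2.5, -1.0, 4.5]
tool_pos: [0.5613, 0.0842, 0.1101]
contact_force: [-5.0, -0.9, 7.6]
```

Contact is at exactly 0.110 m and stiff, so the plate is fully seated. Now I'll retreat clear of everything.

```bash
python3 -m jog '[[[0,0,-0.03],[0,0,0]],[[0,0,-0.08],[0,0,0]],[[0,0,-0.12],[0,0,0]],[[0.03,-0.03,-0.14],[0,0,0]],[[0.06,-0.06,-0.15],[0,0,0]]]'|sed -n '2p;4p'
python3 -m jog '[[[0.04,-0.03,0],[0,0,0]],[[0.05,-0.07,0],[0,0,0]],[[0.06,-0.11,0],[0,0,0]],[[0.07,-0.15,0],[0,0,0]],[[0.07,-0.15,0],[0,0,0]]]'|sed -n '1,4p'
python3 -m jog '[[[0,0,0],[0,0,0]],[[0,0,0],[0,0,0]],[[0,0,0],[0,0,0]]]'|sed -n '2p;4p'
python3 - <<'E'
from h import *
holes(.110)
from station import job
print(job.finish_job())
E
```

```text
tool_pos: [0.5053, 0.1475, 0.262]
contact_force: [-0.5, 0.4, -0.1]
t: 22.05
tool_pos: [0.355, 0.2259, 0.2584]
tool_rot: [-2.273, -2.168, -0.001]
contact_force: [0.5, 0.8, 0.3]
tool_pos: [0.3589, 0.2244, 0.2586]
contact_force: [0.8, 0.6, -0.4]
([424.5, 213.0], np.int32(10), np.int32(9), [0.6035, 0.0611], [49.2, -20.0])
([422.5, 284.5], np.int32(10), np.int32(10), [0.503, 0.0657], [-51.4, -20.4])
22.4 [0.3588 0.2244 0.2586] [ 0.1 -0.7 -0. ]
the job is handed in; nothing more can be done
None
```

The rest table is seated over both pins and lies flat (its top measured 110 mm up by a light fingertip press); the job was handed in at about 22 s with the arm clear.

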